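Stand the large stone egg in its ring stand

ROBOT

A 6-joint arm with a two-finger parallel gripper is mounted at the origin on the work surface. World frame = base frame: x ahead of the robot, y to its left, z up, the work surface at z = 0. Lengths are in m, angles in degrees, forces in N, time in s.
With the tool pointing down it reaches from about 0.325 to 0.85 m from the base axis. Payload 15.5 kg.
Tool frame: the origin (TCP) lies at the very end of the fingers, on their centre line; the grasp point (between the pads) lies arm.grip_depth behind it (arm.grip_depth is the distance from the TCP to the grasp point, in m); z points along the fingers, y is the line along which they close (so a half turn about z gives the same grasp; the last joint's range is limited). The gripper opens to 91 mm and grips with 3 to 60 N. Pads are 32 mm wide; open, the fingers measure 118 mm over their backs; the gripper's body (76 mm by 178 mm) begins 60 mm behind the grasp point.
Start: joints at [-79.04, 28.281, 77.091, -0, 74.628, -5.472], TCP at [0.177, -0.599, 0.214] pointing down, gripper open.
Joint ranges: [-166.48, 166.48], [-47.26, 123.95], [12.59, 153.08], [-70.14, 250.14], [6.76, 159.57], [-176.63, 176.63]. Speed limits (degrees/s): [108.29, 108.29, 147.25, 172.46, 172.46, 172.46].

INTERFACE

Orientations are given as a 3x3 rotation matrix whose columns are the frame's x, y, z axes.
In Python, from rig import arm gives the robot as it stands. Calls block until the motion is done:
- arm.move_to(position, orientation): joint-space move of the TCP to a pose.
- arm.move_l(position, orientation=None, feed=0.15): straight line of the TCP; orientation=None keeps the orientation; feed is the mean speed in m/s.
- arm.move_joints(angles): joint-space move.
- arm.grip(opening): finger opening in m; the grip force is fixed at half the most; returns when the fingers have stopped.
- arm.sleep(seconds).
- arm.solve_ik(position, orientation): joint angles nearest the present ones, or None.
- arm.snapshot(name): name is "scene" or "top"; returns the picture (420x560x3 uint8, red, green, blue); there is no depth.
- arm.get_calibration(name): a dict with "intrinsics" (3x3 intrinsics, pixels), "cam_to_world" (4x4, takes a point from camera to world coordinates). Camera axes: x right, y down, z forward; pixel columns grow to the right and rows downward; lengths in m; the calibration is good to about 2 mm. A picture is of the moment at which its call begins. get_calibration takes no time and is no camera call.
A pose or a line that the arm cannot do raises arm.Unreachable and nothing moves.
- arm.sign_off(): hands the job in; it is judged then, once.
Readings, each from a call of its own:
- arm.current_t(): time.
- arm.current_joint_positions(): joint angles.
- arm.current_dq(): joint speeds.
- arm.current_tau(): joint torques, N m.
- arm.current_ee_pos(): TCP position.
- arm.current_tool_rot(): TCP orientation.
- arm.current_force(): force on the tool from outside, world axes, zero at the start.
- arm.current_torque(): the same for the moment, N m.
- arm.current_width(): finger opening in m.
- arm.current_grasp_force(): force on a finger pad.
Only numpy, scipy, OpenCV 4.12 (cv2) and the standard library are available. Lean on these libraries where they do the work, as an engineer would, in place of code of your own. Each camera call takes 0.05 s, during which the arm holds its last target. There are 200 camera calls.

TASK

Both marble eggs were set askew in the wooden tea-light holders for dusting. Take the larger egg and stand it upright, pointed end up, in the wider of the two brass ring stands; set it down gently, without dropping it. Leave the small egg and the small ring stand as they are.

Things in the scene. Friction and masses are not known exactly. Their poses are not given: they have to be found in the camera images.
- egg: larger marble egg, 56 mm across, 78 mm tall, 0.33 kg: a half ball of radius 28 mm below, 50 mm of pointed part above. Origin on its axis at the widest section (centre of mass 8 mm nearer the point); z to the point. It starts in a tea-light holder, leaning about 25 degrees, point up and towards the robot's side, origin about 45 mm above the table. In any support it keeps the lean it is left with.
- stand: the wider brass ring stand, a plain loose ring standing on the table: 58 mm outside, 44 mm inside, 24 mm high, open through, on four 3 mm ball feet, 0.4 kg. Origin: centre of its underside, on the table; z up. With the egg seated, the egg's origin is 41 mm above this origin, on the ring's axis.
- small_egg: smaller marble egg, 44 mm across, 56 mm tall, origin on its axis at its widest section, z to the point. Leave it. Each egg sits in a firmly standing, round wooden tea-light holder, 72 mm across and 26 mm high with a 40 mm well; the two holders are equal and can be in either place.
- small_stand: the narrower brass ring stand: 38 mm outside, 28 mm inside, 18 mm high, origin at the centre of its underside. It stays empty. Leave it.
Mind the look-alikes: they are no part of the job. Leave any pink or turquoise look-alike of the egg alone.

How it is judged:
By the outcome, as a careful person would: the job done as asked, in the order asked, and still so for the second after the job is handed in, with the robot touching nothing.
It also fails if it takes over 38 s, if anything falls off the work surface, if the arm or the gripper's body presses on something with over 40 N, if the wrist force passes 120 N, or if a joint passes its speed limit or range.

## Working session

There is one attempt and no reset: what is moved stays moved. The work goes in short steps, each a Python script; the robot and the scene stay as the last script left them, time stands still between calls to the robot, and variables do not carry over. Pictures are saved under pics/ and viewed, at most 13 in all, crops included, and the job is handed in when it is done.

```bash
mkdir -p pics; ls; python3 - <<'E'
from rig import arm
import cv2,numpy as np
for n in("scene","top"):
    cv2.imwrite(f"pics/{n}0.png",arm.snapshot(n)[:,:,::-1]); c=arm.get_calibration(n); print(n,np.round(c["intrinsics"],1).tolist(),np.round(c["cam_to_world"],3).tolist())
print(arm.grip_depth,arm.current_t(),arm.current_tool_rot())
E
```

```text
pics
scene [[387.1, 0.0, 285.6], [0.0, 387.1, 209.9], [0.0, 0.0, 1.0]] [[0.838, 0.369, -0.402, 0.821], [0.546, -0.555, 0.627, -0.539], [0.008, -0.745, -0.667, 0.649], [0.0, 0.0, 0.0, 1.0]]
top [[410.0, 0.0, 280.8], [0.0, 410.0, 203.6], [0.0, 0.0, 1.0]] [[-0.015, -0.987, 0.16, 0.348], [-1.0, 0.012, -0.021, 0.018], [0.019, -0.16, -0.987, 0.916], [0.0, 0.0, 0.0, 1.0]]
0.0188 0.1 [[ 9.59157951e-01  2.82870977e-01 -1.86733969e-04]
 [ 2.82871016e-01 -9.59157399e-01  1.03568213e-03]
 [ 1.13857149e-04 -1.04620438e-03 -9.99999446e-01]]
```

View pics/scene0.png

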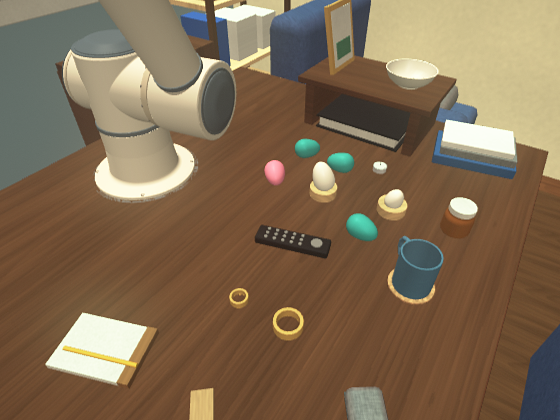

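View pics/top0.png

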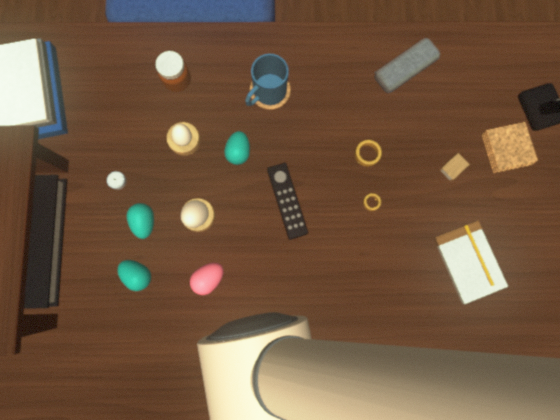

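The top view shows a larger cream egg at (196,213), a small one at (181,135), turquoise decoys at (237,148), (140,220) and (133,275), and a pink one at (206,279). The brass rings are at (369,153), wide, and (372,202), narrow. In the scene view the large egg is at (323,177), the small egg at (394,199), and the rings at (288,323) and (239,298). The marble (cream) egg in the holder is the target. I'll confirm it in an enlarged crop.

```bash
python3 - <<'E'
import cv2,numpy as np
s=cv2.imread("pics/scene0.png");t=cv2.imread("pics/top0.png")
R=lambda i,x,y,w,h:cv2.resize(i[y:y+h,x:x+w],(400,300),interpolation=cv2.INTER_CUBIC)
cv2.imwrite("pics/c1.png",np.vstack([np.hstack([R(t,150,165,80,60+15)[:300],R(t,340,130,80,60)]),np.hstack([R(s,283,150,80,60),R(s,248,300,80,60)])]))
E
```

```text
(no output)
```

View pics/c1.png

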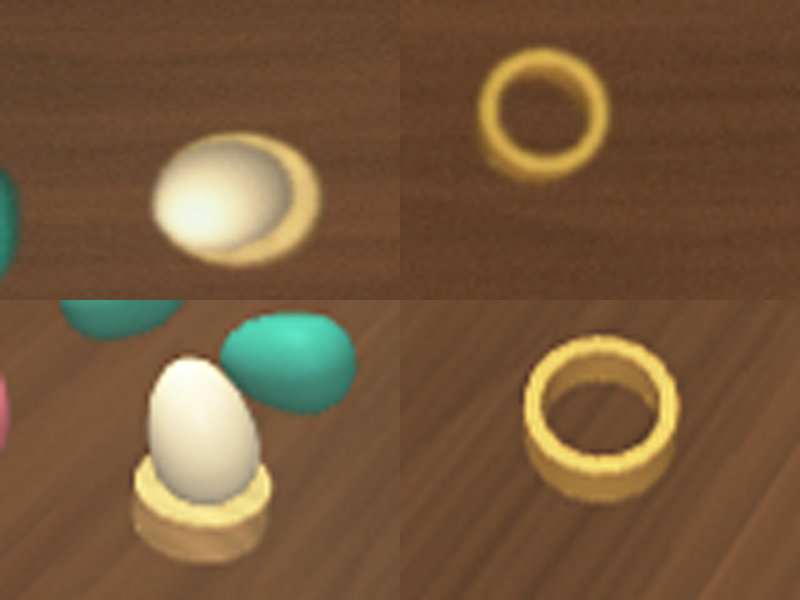

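```bash
cat > fit.py <<'E'
import cv2,numpy as np
from scipy.optimize import minimize
from rig import arm
cal={n:arm.get_calibration(n) for n in("scene","top")}
S=6
def proj(n,P):
    c=cal[n];T=np.linalg.inv(c["cam_to_world"]);q=(P@T[:3,:3].T+T[:3,3])@c["intrinsics"].T
    return q[:,:2]/q[:,2:]
def unproj(n,uv,z):
    c=cal[n];T=c["cam_to_world"];d=T[:3,:3]@np.linalg.solve(c["intrinsics"],[*uv,1]);return T[:3,3]+d*(z-T[2,3])/d[2]
th=np.linspace(0,2*np.pi,60,endpoint=False)
def egg(x,y,z,a,b,cut=None):  # axis tilt vector (a,b)
    h=np.linspace(-28,50,60);r=28*np.sqrt(np.clip(1-(h/np.where(h<0,28,50))**2,0,1))
    ax=np.array([a,b,np.sqrt(max(1e-6,1-a*a-b*b))]);u=np.cross(ax,[0,1,0]);u/=np.linalg.norm(u);v=np.cross(ax,u)
    P=(h[:,None,None]*ax+r[:,None,None]*(np.cos(th)[:,None]*u+np.sin(th)[:,None]*v)).reshape(-1,3)/1e3+[x,y,z]
    return P if cut is None else P[P[:,2]>cut]
def cyl(x,y,r,z0,z1): return np.array([[x+r*np.cos(t),y+r*np.sin(t),z] for z in(z0,z1) for t in th])
def mask(img,fn,uv,w):
    """mask upsampled, window centred at uv"""
    u0,v0=int(uv[0]-w),int(uv[1]-w);c=img[v0:v0+2*w,u0:u0+2*w]
    m=fn(cv2.resize(c,None,fx=S,fy=S,interpolation=cv2.INTER_CUBIC)).astype(np.uint8)
    k,l,st,ce=cv2.connectedComponentsWithStats(m)
    i=1+np.argmax(st[1:,4]);return (l==i).astype(np.uint8),(u0,v0)
def cost(n,P,m):
    M,o=m;q=((proj(n,P)-o+.5)*S-.5);r=np.zeros_like(M)
    cv2.fillConvexPoly(r,cv2.convexHull((q*16).round().astype(np.int32)),1,shift=4)
    return (r!=M).sum()/M.sum()
def fit(f,x0,step):
    s=np.vstack([x0]+[np.array(x0)+np.eye(len(x0))[i]*step[i] for i in range(len(x0))])
    r=minimize(f,x0,method="Nelder-Mead",options=dict(initial_simplex=s,xatol=1e-5,fatol=1e-5,maxiter=600));return r.x,r.fun
E
python3 - <<'E'
from fit import *
im={n:cv2.imread(f"pics/{n}0.png") for n in cal}
hsv=lambda i:cv2.cvtColor(i,cv2.COLOR_BGR2HSV).astype(int)
fe=lambda i:(hsv(i)[...,1]<82)&(hsv(i)[...,2]>90)
fb=lambda i:(hsv(i)[...,1]>60)&(hsv(i)[...,2]>135)&(hsv(i)[...,0]<40)
fr=lambda i:(hsv(i)[...,2]>105)&(hsv(i)[...,0]<40)
E0={"top":(196,213),"scene":(323,180)};R0={"top":(369,153),"scene":(288,323)}
for n in cal: print(n,"egg",unproj(n,E0[n],.06).round(3),"ring",unproj(n,R0[n],.02).round(3), "small egg",unproj(n,{"top":(181,135),"scene":(394,199)}[n],.04).round(3),"small ring",unproj(n,{"top":(372,202),"scene":(239,298)}[n],.01).round(3))
me={n:mask(im[n],fe,E0[n],27) for n in cal};mr={}
for n in cal:
    M,o=mask(im[n],fr,R0[n],27);c,_=cv2.findContours(M,0,1);F=M.copy();cv2.drawContours(F,c,-1,1,-1);mr[n]=(F,o)
    print(n,me[n][0].sum()/36,F.sum()/36)
x0=unproj("top",R0["top"],.02)[:2]
for ns in(("top",),("scene",),("top","scene")):
    print("ring",ns,fit(lambda p:sum(cost(n,cyl(*p,.029,.001,.024),mr[n]) for n in ns),x0,[.004,.004]))
h=unproj("top",E0["top"],.06)[:2];best=[]
for ns in(("top",),("scene",),("top","scene")):
  r=min((fit(lambda p:sum(cost(n,egg(p[0],p[1],.0456,p[2],p[3],.0262),me[n]) for n in ns),[*h,.42*np.cos(a),.42*np.sin(a)],[.006,.006,.1,.1]) for a in np.arange(0,6.2,1.05)),key=lambda t:t[1])
  print("egg",ns,r[0].round(4),r[1],"lean",np.degrees(np.arcsin(np.hypot(*r[0][2:]))),"az",np.degrees(np.arctan2(r[0][3],r[0][2])))
vis=[]
for n in cal:
    for m,P in((me[n],egg(r[0][0],r[0][1],.0456,r[0][2],r[0][3])),(mr[n],None)):
        v=cv2.resize(im[n][m[1][1]:m[1][1]+54,m[1][0]:m[1][0]+54],None,fx=S,fy=S);c,_=cv2.findContours(m[0],0,1);cv2.drawContours(v,c,-1,(0,0,255),1)
        if P is not None: cv2.polylines(v,[cv2.convexHull(((proj(n,P)-m[1]+.5)*S).astype(np.int32))],1,(255,0,0),1)
        vis.append(v[:290])
cv2.imwrite("pics/v1.png",np.vstack([np.hstack(vis[:2]),np.hstack(vis[2:])]))
E
```

```text
scene egg [0.482 0.161 0.06 ] ring [ 0.615 -0.206  0.02 ] small egg [0.652 0.214 0.04 ] small ring [ 0.501 -0.207  0.01 ]
top egg [0.469 0.177 0.06 ] ring [ 0.607 -0.204  0.02 ] small egg [0.646 0.217 0.04 ] small ring [ 0.496 -0.207  0.01 ]
scene 514.0 1762.861111111111
top 536.8055555555555 641.1388888888889
ring ('top',) (array([ 0.60948767, -0.20308977]), np.float64(0.08608812443135046))
ring ('scene',) (array([ 0.61201375, -0.20264619]), np.float64(0.49249168807021415))
ring ('top', 'scene') (array([ 0.61060373, -0.20300573]), np.float64(0.5849653764210515))
egg ('top',) [ 0.4684  0.185  -0.0099 -0.3011] 0.07451487710219923 lean 17.531977840080987 az -91.88912647260392
egg ('scene',) [ 0.474   0.181  -0.6356  0.5795] 0.04544963251188932 lean 59.33118924719918 az 137.6433161023334
egg ('top', 'scene') [ 0.4701  0.1847 -0.1997 -0.1222] 0.17740624872409672 lean 13.54040132631802 az -148.5423875444264
```

View pics/v1.png

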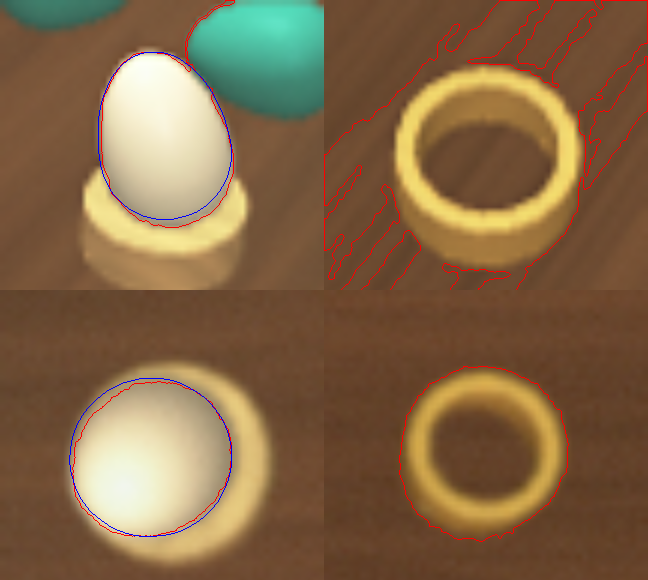

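The egg outline in the scene picture is roughly (98–233 px in the crop), but the masks are loose. I'll refit using holder and egg together, since the ball must sit on the holder's axis, with a separate xy offset for each camera.

```bash
cat > run2.py <<'E'
from fit import *
im={n:cv2.imread(f"pics/{n}0.png") for n in cal}
hsv=lambda i:cv2.cvtColor(i,cv2.COLOR_BGR2HSV).astype(int)
warm=lambda i,t:(hsv(i)[...,2]>t)&((hsv(i)[...,0]<40)|(hsv(i)[...,1]<40))
E0={"top":(196,213),"scene":(323,184)};R0={"top":(369,153),"scene":(288,323)}
def filled(m):
    F=m[0].copy();c,_=cv2.findContours(F,0,1);cv2.drawContours(F,c,-1,1,-1)
    return cv2.morphologyEx(F,cv2.MORPH_OPEN,np.ones((9,9),np.uint8)),m[1]
T={"top":120,"scene":132};TR={"top":120,"scene":165}
mu={n:filled(mask(im[n],lambda i:warm(i,T[n]),E0[n],27)) for n in cal}
me={n:filled(mask(im[n],lambda i:warm(i,T[n])&(hsv(i)[...,1]<75),E0[n],27)) for n in cal}
mr={n:filled(mask(im[n],lambda i:warm(i,TR[n]),R0[n],27)) for n in cal}
for n in cal:
    z0=.001 if n=="top" else .0238
    print("ring",n,fit(lambda p:cost(n,cyl(*p,.029,z0,.024),mr[n]),[.611,-.203],[.004,.004]))
def hull_union(n,x,y,a,b,m):
    M,o=m;r=np.zeros_like(M)
    for P in(cyl(x,y,.036,0,.026),egg(x,y,.0456,a,b)):
        cv2.fillConvexPoly(r,cv2.convexHull((((proj(n,P)-o+.5)*S-.5)*16).round().astype(np.int32)),1,shift=4)
    return (r!=M).sum()/M.sum()
def c(p):
    k=0
    for n,(x,y) in(("top",p[:2]),("scene",p[2:4])):
        k+=hull_union(n,x,y,p[4],p[5],mu[n])+cost(n,egg(x,y,.0456,p[4],p[5],.0262),me[n])
    return k
R=sorted((fit(c,[.47,.18,.47,.18,.42*np.cos(a),.42*np.sin(a)],[.006]*4+[.1,.1]) for a in np.radians(range(0,360,30))),key=lambda t:t[1])
for r in R[:4]:
    p=r[0];print(p.round(4),round(r[1],3),"lean",np.degrees(np.arcsin(np.hypot(*p[4:]))),"az",np.degrees(np.arctan2(p[5],p[4])))
p=R[0][0];vis=[]
for n,(x,y) in(("top",p[:2]),("scene",p[2:4])):
    for m,Ps in((me[n],(cyl(x,y,.036,.026,.026),egg(x,y,.0456,p[4],p[5]))),(mu[n],()),(mr[n],())):
        v=cv2.resize(im[n][m[1][1]:m[1][1]+54,m[1][0]:m[1][0]+54],None,fx=S,fy=S);cc,_=cv2.findContours(m[0],0,1);cv2.drawContours(v,cc,-1,(0,0,255),1)
        for P in Ps: cv2.polylines(v,[cv2.convexHull(((proj(n,P)-m[1]+.5)*S).astype(np.int32))],1,(255,0,0),1)
        vis.append(cv2.resize(v,(266,266)))
cv2.imwrite("pics/v2.png",np.vstack([np.hstack(vis[:3]),np.hstack(vis[3:])]))
E
time python3 run2.py
```

```text
ring scene (array([ 0.61303524, -0.20395158]), np.float64(0.025351435780367654))
ring top (array([ 0.61013701, -0.20296745]), np.float64(0.0367929448579963))
[ 0.4706  0.1839  0.4737  0.1814 -0.3097 -0.0524] 0.329 lean 18.308619697198427 az -170.40392940973965
[ 0.4703  0.1839  0.4736  0.1815 -0.3039 -0.0558] 0.329 lean 17.999409044761755 az -169.60275815425712
[ 0.4706  0.1839  0.4735  0.1814 -0.3112 -0.0397] 0.33 lean 18.28128678118344 az -172.72458941903975
[ 0.4702  0.1838  0.4737  0.1812 -0.3023 -0.0634] 0.33 lean 17.990911365117835 az -168.1463290758485
real	0m27.611s
user	0m27.592s
sys	0m0.341s
```

View pics/v2.png

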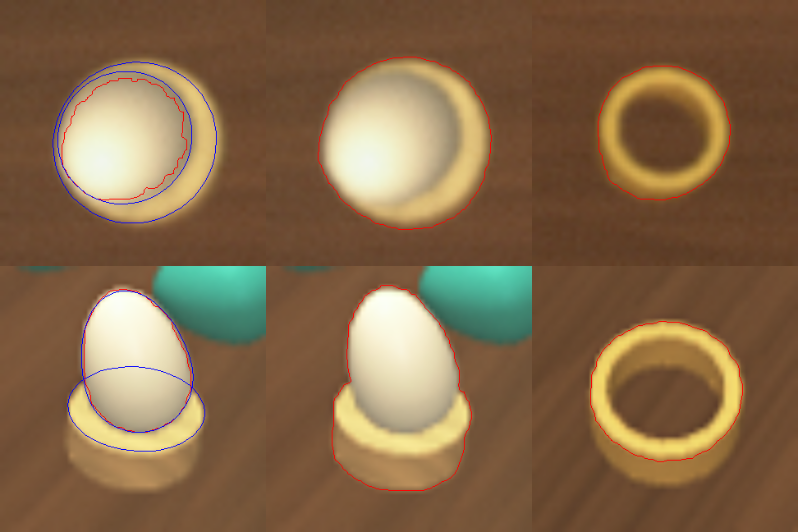

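The holder axis fits at about (0.472, 0.183). The ring fits at (0.6115, -0.2035), with the two cameras agreeing within 3 mm. The egg leans towards the robot (-x). I'll refine the lean and azimuth using edges.

```bash
cat > run3.py <<'E'
exec(open("run2.py").read().split("for n in cal:\n    z0")[0])
H={"top":(.4706,.1839),"scene":(.4737,.1814)}
# boundary-contrast score: mean gradient (Lab) along the projected egg outline, per camera
G={}
for n in cal:
    L=cv2.cvtColor(cv2.resize(im[n],None,fx=4,fy=4,interpolation=cv2.INTER_CUBIC),cv2.COLOR_BGR2LAB).astype(np.float32)
    G[n]=sum(np.hypot(cv2.Sobel(L[...,k],cv2.CV_32F,1,0),cv2.Sobel(L[...,k],cv2.CV_32F,0,1))*(1 if k else .5) for k in(0,2)); G[n]=cv2.GaussianBlur(G[n],(0,0),2)
def score(n,x,y,a,b):
    q=cv2.convexHull(((proj(n,egg(x,y,.0456,a,b,.0262))+.5)*4-.5).astype(np.float32))[:,0]
    q=np.vstack([q,q[:1]]);d=np.r_[0,np.cumsum(np.linalg.norm(np.diff(q,axis=0),axis=1))];s=np.linspace(0,d[-1],200)
    u,v=np.interp(s,d,q[:,0]),np.interp(s,d,q[:,1])
    return cv2.remap(G[n],u.astype(np.float32)[None],v.astype(np.float32)[None],1).mean()
for ns in(("top",),("scene",),("top","scene")):
  for lean in(None,25):
    best=(-1,)
    for l in([lean] if lean else range(14,34,2)):
        for az in range(-270,-90,5):
            a,b=np.sin(np.radians(l))*np.cos(np.radians(az)),np.sin(np.radians(l))*np.sin(np.radians(az))
            s=sum(max(score(n,H[n][0]+dx,H[n][1]+dy,a,b) for dx in(-.0015,0,.0015) for dy in(-.0015,0,.0015)) for n in ns)
            best=max(best,(round(float(s),1),l,az))
    print(ns,lean,best)
E
python3 run3.py
```

```text
('top',) None (41.8, 32, -190)
('top',) 25 (40.6, 25, -195)
('scene',) None (82.6, 28, -195)
('scene',) 25 (82.8, 25, -190)
('top', 'scene') None (123.7, 28, -195)
('top', 'scene') 25 (123.2, 25, -190)
```

Lean is about 25° and azimuth about 170°, with both cameras agreeing. I'll grasp along the egg's axis, 9 mm above its equator so the fingertips clear the holder, closing across the lean plane.

```bash
cat > plan.py <<'E'
import numpy as np
from rig import arm
l,az=np.radians(25),np.radians(170)
ax=np.array([np.sin(l)*np.cos(az),np.sin(l)*np.sin(az),np.cos(l)])
yh=np.array([-np.sin(az),np.cos(az),0]); O=np.array([.472,.1827,.0456]); h=.009; gd=arm.grip_depth
def rot(axis,s):
    y=s*yh;return np.column_stack([np.cross(y,-axis),y,-axis])
def tcp(o,axis): return o+axis*(h-gd)
E
python3 - <<'E'
from plan import *
for s in(1,-1):
    print(s,arm.solve_ik(tcp(O,ax)+.1*ax,rot(ax,s)),arm.solve_ik(tcp(O,ax),rot(ax,s)))
E
```

```text
1 [ 27.24914548  19.66280619 120.84641593 -38.92351853  24.02573529
 160.9855689 ] None
-1 [ 27.24914548  19.66280619 120.84641593 -38.92351853  24.02573529
 -19.0144311 ] None
```

```bash
python3 - <<'E'
from plan import *
np.set_printoptions(precision=1,suppress=True)
G=O+ax*h
for t in(5,8,10,12,14,16,18,20,22):
    l=np.radians(t);a=np.array([np.sin(l)*np.cos(az),np.sin(l)*np.sin(az),np.cos(l)])
    c=np.cross(yh,a)  # final: tilt opposite by 25-t
    e=np.radians(25-t);b=np.array([-np.sin(e)*np.cos(az),-np.sin(e)*np.sin(az),np.cos(e)])
    R=rot(a,-1);print(t,"lowest corner mm",1e3*(G[2]-gd*np.cos(l)-.016*np.sin(l)),arm.solve_ik(G-a*gd,R),arm.solve_ik(G-a*gd+.1*np.array([0,0,1]),R))
E
```

```text
5 lowest corner mm 33.63381787524251 [ 16.   32.7 108.   -3.8  34.8 -60.9] [ 16.   22.8 102.9  -2.9  49.8 -62.2]
8 lowest corner mm 32.91296077562728 [ 17.   32.3 110.1  -7.1  30.6 -57.1] [ 17.   22.  105.   -5.   46.  -59.7]
10 lowest corner mm 32.46401348402946 [ 17.7  32.1 111.5  -9.9  27.9 -53.9] [ 17.7  21.6 106.3  -6.7  43.4 -57.8]
12 lowest corner mm 32.04100813645016 [ 18.3  32.  112.9 -13.4  25.1 -50. ] [ 18.3  21.2 107.7  -8.7  40.9 -55.6]
14 lowest corner mm 31.644460099746432 [ 19.1  32.  114.2 -17.9  22.5 -45. ] [ 19.1  20.8 109.  -10.9  38.4 -53.1]
16 lowest corner mm 31.27485250661747 [ 19.8  32.  115.6 -23.7  20.  -38.8] [ 19.8  20.5 110.3 -13.5  35.9 -50.1]
18 lowest corner mm 30.932635666981803 [ 20.6  32.2 116.9 -31.2  17.7 -30.7] [ 20.6  20.3 111.7 -16.6  33.5 -46.7]
20 lowest corner mm 30.618226519344073 [ 21.4  32.4 118.3 -40.9  15.8 -20.4] [ 21.4  20.2 113.  -20.2  31.1 -42.7]
22 lowest corner mm 30.332008122819655 [ 22.2  32.8 119.6 -53.1  14.4  -7.5] [ 22.2  20.1 114.4 -24.5  28.8 -38. ]
```

```bash
sed -i 's/h=.009/h=.008/' plan.py; cat >> plan.py <<'E'
t=np.radians(18);a=np.array([np.sin(t)*np.cos(az),np.sin(t)*np.sin(az),np.cos(t)])
Rg=rot(a,-1);Pg=O+ax*h-a*gd
E
python3 - <<'E'
from plan import *
import cv2
up=np.array([0,0,1.])
arm.move_to(Pg+.1*up,Rg);print(arm.current_t())
arm.move_l(Pg,feed=.08);print(arm.current_force())
arm.grip(.045);print(arm.current_t(),arm.current_width(),arm.current_grasp_force(),arm.current_force())
arm.move_l(Pg+.11*up,feed=.1);arm.sleep(.2)
print(arm.current_t(),arm.current_width(),arm.current_grasp_force(),arm.current_force(),arm.current_torque(),arm.current_ee_pos()-Pg)
s=arm.snapshot("scene");tp=arm.snapshot("top")
cv2.imwrite("pics/scene1.png",s[:,:,::-1]);cv2.imwrite("pics/top1.png",tp[:,:,::-1])
cv2.imwrite("pics/c2.png",cv2.resize(s[60:220,230:440,::-1],(788,600)))
E
```

```text
3.05
[ 0.49339487  0.95341629 -0.15018379]
5.1 0.054601426095999994 30.000507831573486 [ 0.94572425 -3.88222039  2.8119177 ]
6.55 0.054825151588162514 29.999443888664246 [ 0.42081877  0.95608973 -2.91836863] [0.11967087 0.21431431 0.00425568] [-2.30963461e-04 -7.57078616e-05  1.09542929e-01]
```

View pics/c2.png

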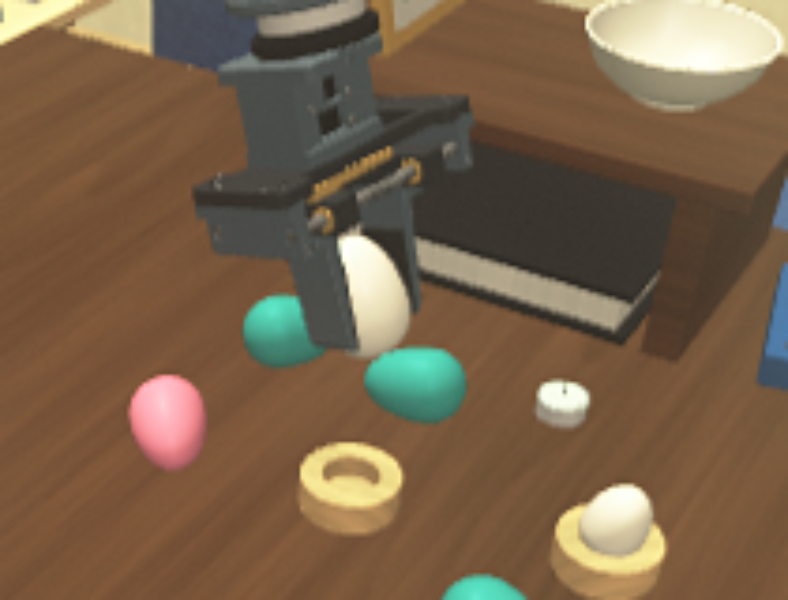

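The picture shows the egg held upright-ish between the pads, around (370,295) in the crop. The holder is empty at (350,487) and the small egg is undisturbed at (618,520). Next I'll carry it above the ring with the axis turned vertical, and look at yaws that let the camera see between the fingers.

```bash
cat >> plan.py <<'E'
from scipy.spatial.transform import Rotation as Ro
At=Rg.T@ax            # egg axis in the tool
ot=Rg.T@(O-Pg)        # egg origin in the tool
def place(o,yaw,At=At,ot=ot):
    """tool pose with the egg upright at o"""
    w=Rg@At; q=Ro.align_vectors([[0,0,1.]],[w])[0]
    v=np.cross(w,[0,0,1]); q=Ro.from_rotvec(v/np.linalg.norm(v)*np.arctan2(np.linalg.norm(v),w[2]))
    R=(Ro.from_euler("z",yaw,degrees=True)*q).as_matrix()@Rg
    return np.array(o)-R@ot,R
E
python3 - <<'E'
from plan import *
np.set_printoptions(precision=0,suppress=True)
for yaw in range(-180,180,20):
    P,R=place([.6115,-.2035,.041],yaw);P2,_=place([.6115,-.2035,.1],yaw);a,b=arm.solve_ik(P,R),arm.solve_ik(P2,R)
    if a is not None and b is not None: print(yaw,R[:2,1]*100,a,b)
E
```

```text
-180 [-17. -98.] [-25.  40.  90.   3.  44.  74.] [-25.  35.  88.   2.  51.  74.]
-160 [ 17. -98.] [-26.  40.  89.   6.  45.  50.] [-26.  35.  87.   5.  52.  51.]
-140 [ 50. -87.] [-27.  40.  88.   8.  48.  28.] [-27.  36.  86.   7.  55.  29.]
-120 [ 77. -64.] [-27.  41.  86.   9.  52.   7.] [-27.  37.  84.   8.  58.   9.]
-100 [ 94. -34.] [-27.  42.  84.   8.  55. -12.] [-27.  38.  82.   8.  62. -11.]
-80 [100.   0.] [-27.  43.  82.   7.  59. -31.] [-27.  38.  79.   7.  65. -30.]
-60 [94. 34.] [-26.  43.  80.   5.  62. -49.] [-26.  39.  78.   5.  68. -48.]
-40 [77. 64.] [-25.  44.  78.   3.  64. -67.] [-25.  40.  76.   3.  70. -66.]
-20 [50. 87.] [-24.  44.  77.   1.  65. -84.] [-24.  40.  75.   1.  71. -84.]
0 [17. 98.] [ -23.   44.   77.   -2.   65. -102.] [ -23.   40.   75.   -2.   71. -102.]
20 [-17.  98.] [ -22.   44.   78.   -4.   64. -120.] [ -22.   40.   76.   -4.   70. -120.]
40 [-50.  87.] [ -21.   44.   79.   -6.   62. -138.] [ -21.   39.   77.   -6.   68. -138.]
60 [-77.  64.] [ -20.   43.   81.   -8.   58. -156.] [ -20.   39.   79.   -7.   65. -157.]
80 [-94.  34.] [ -20.   42.   83.   -9.   55. -175.] [ -20.   38.   81.   -8.   61. -176.]
100 [-100.    0.] [-20.  41.  86.  -8.  51. 165.] [-20.  37.  83.  -8.  58. 164.]
120 [-94. -34.] [-21.  40.  88.  -7.  47. 144.] [-21.  36.  85.  -7.  54. 143.]
140 [-77. -64.] [-22.  40.  89.  -5.  45. 121.] [-22.  35.  87.  -4.  52. 120.]
160 [-50. -87.] [-23.  40.  90.  -1.  43.  98.] [-23.  35.  88.  -1.  50.  97.]
```

```bash
python3 - <<'E'
from plan import *
import cv2
arm.move_l(arm.current_ee_pos()+[0,0,.05],feed=.15)
v=[]
for k,yaw in enumerate((-20,-75)):
    P,R=place([.6115,-.2035,.14],yaw);arm.move_to(P,R);arm.sleep(.15)
    s=arm.snapshot("scene");cv2.imwrite(f"pics/h{k}.png",s[:,:,::-1]);v.append(cv2.resize(s[190:330,235:335,::-1],(400,560)))
    print(arm.current_t(),arm.current_width(),arm.current_ee_pos()-P)
cv2.imwrite("pics/c3.png",np.hstack(v))
E
```

```text
8.875 0.05464702733197886 [0.00017132 0.00113351 0.00037723]
9.95 0.05438362481967075 [ 7.34788267e-05  1.02311030e-04 -3.75662584e-05]
```

View pics/c3.png

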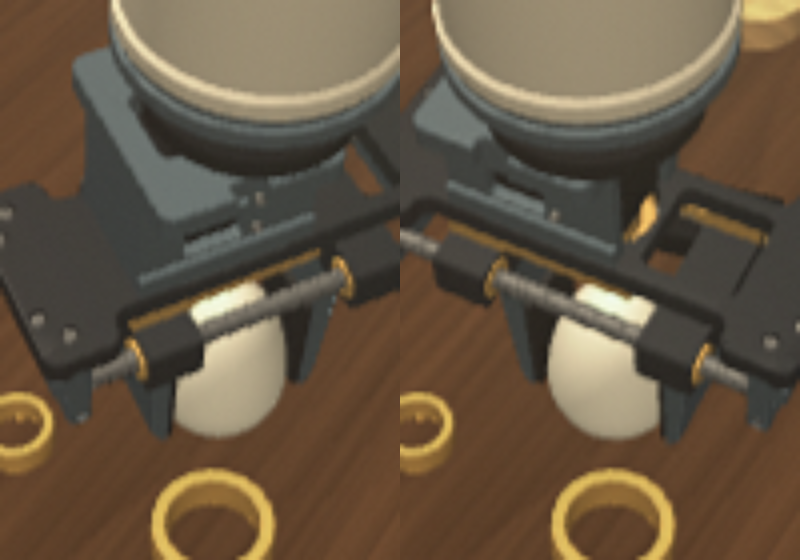

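The gripper hides much of the egg from above, though its round end is visible at (225,380) and (610,385). To measure the axis in the hand I'll tilt the tool so the egg is side-on to the scene camera, at three rolls, and fit the axis in the tool frame.

```bash
cat > look.py <<'E'
from plan import *
import cv2,pickle
C=arm.get_calibration("scene")["cam_to_world"]
q0=np.array([.58,-.17,.17]);d=q0-C[:3,3];d/=np.linalg.norm(d)
zt=np.array([0,0,-1.])-d*(-d[2]);zt/=np.linalg.norm(zt)
def pose(roll,f):
    z=zt*f+np.array([0,0,-1.])*(1-f);z/=np.linalg.norm(z)
    x=d-z*(d@z);x/=np.linalg.norm(x);y=np.cross(z,x)
    R=np.column_stack([x,y,z])@Ro.from_euler("z",roll,degrees=True).as_matrix();return q0-R@ot,R
E
python3 - <<'E'
from look import *
np.set_printoptions(precision=0,suppress=True)
print(zt*100,arm.current_joint_positions())
for f in(1,.8,.6):
  for r in(0,45,-45,180,135,225):
    print(f,r,arm.solve_ik(*pose(r,f)))
E
```

```text
[ 40. -62. -68.] [-27.  36.  77.   6.  71. -34.]
1 0 None
1 45 None
1 -45 None
1 180 None
1 135 None
1 225 None
0.8 0 [ -6.  27. 108. -59.  34.   8.]
0.8 45 [ -6.  27. 108. -59.  34.  53.]
0.8 -45 [ -6.  27. 108. -59.  34. -37.]
0.8 180 [  -6.   27.  108.  -59.   34. -172.]
0.8 135 [ -6.  27. 108. -59.  34. 143.]
0.8 225 [  -7.   27.  108.  -59.   34. -127.]
0.6 0 [-11.  25. 102. -35.  37. -18.]
0.6 45 [-11.  25. 102. -35.  37.  27.]
0.6 -45 [-11.  25. 102. -35.  37. -63.]
0.6 180 [-11.  25. 102. -35.  37. 161.]
0.6 135 [-11.  25. 102. -35.  37. 116.]
0.6 225 [ -11.   25.  102.  -35.   37. -154.]
```

```bash
python3 - <<'E'
from look import *
D=[];v=[]
for r in(-50,-10,40):
    arm.move_to(*pose(r,.8));arm.sleep(.15)
    s=arm.snapshot("scene")[:,:,::-1].copy();p,R=arm.current_ee_pos(),arm.current_tool_rot();D.append((s,np.array(p),np.array(R)))
    c=arm.get_calibration("scene");q=np.linalg.inv(c["cam_to_world"])@[*q0,1];u=c["intrinsics"]@q[:3];u=(u/u[2])[:2].astype(int)
    v.append(cv2.resize(s[u[1]-55:u[1]+55,u[0]-36:u[0]+36],(266,406)))
print(arm.current_t(),arm.current_width(),u);pickle.dump(D,open("views.pkl","wb"));cv2.imwrite("pics/c4.png",np.hstack(v))
E
```

```text
13.2583 0.05454503169457376 [283 247]
```

View pics/c4.png

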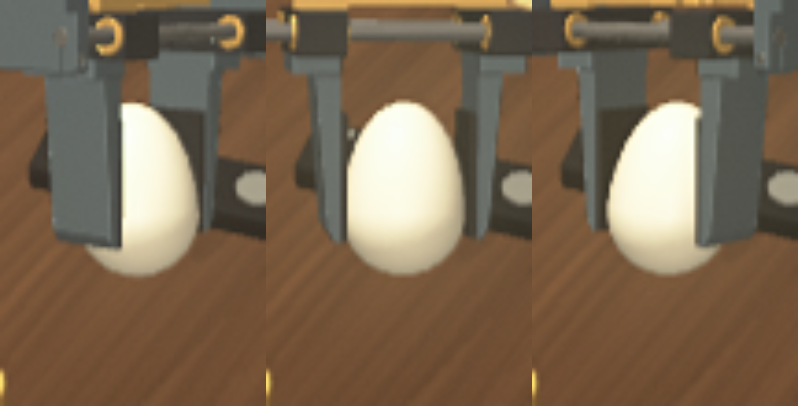

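The views show the full egg side-on: centre view tip at (405,102), base at (405,272), nearly aligned with the fingers. Now I'll fit the axis and origin in the tool frame.

```bash
cat > fit4.py <<'E'
from fit import *
import plan,pickle
D=pickle.load(open("views.pkl","rb"));W=45;K=[]
for s,p,R in D:
    o=proj("scene",(p+R@plan.ot)[None])[0];u0=(o-W).astype(int)
    c=cv2.resize(s[u0[1]:u0[1]+2*W,u0[0]:u0[0]+2*W],None,fx=S,fy=S,interpolation=cv2.INTER_CUBIC);hh=cv2.cvtColor(c,cv2.COLOR_BGR2HSV).astype(int)
    e=(hh[...,2]>150)&(hh[...,1]<95);k,l,st,_=cv2.connectedComponentsWithStats(e.astype(np.uint8));e=l==1+np.argmax(st[1:,4])
    t=(hh[...,1]>85)&(hh[...,0]<25)&~e
    K.append((e,t,u0,p,R));print(e.sum()/36)
E0=egg(0,0,0,0,0)*1.0
def c(q,full=False):
    k=0
    A=np.array([q[0],q[1],-np.sqrt(1-q[0]**2-q[1]**2)]);v=np.cross([0,0,1],A)
    M=Ro.align_vectors([A],[[0,0,1.]])[0].as_matrix()
    for e,t,u0,p,R in K:
        P=p+(E0@M.T+[q[2],0,q[3]])@R.T
        uv=((proj("scene",P)+[q[4],0]-u0+.5)*S-.5);r=np.zeros(e.shape,np.uint8)
        cv2.fillConvexPoly(r,cv2.convexHull((uv*16).round().astype(np.int32)),1,shift=4);r=r>0
        k+=((e&~r).sum()+(t&r).sum())/e.sum()
    return k
from scipy.spatial.transform import Rotation as Ro
print("nominal",plan.At,plan.ot)
for x0 in([*plan.At[:2],plan.ot[0],plan.ot[2],0],[0,0,0,plan.ot[2],0],[-plan.At[0],.05,0,plan.ot[2],1]):
    q,f=fit(c,x0,[.08,.08,.003,.003,1]);print(q.round(4),round(f,4),np.degrees(q[:2]).round(1))
E
python3 fit4.py
```

```text
813.5555555555555
1191.611111111111
936.4722222222222
nominal [ 0.12186934  0.         -0.99254615] [-9.74954747e-04 -1.29562160e-17 -1.08596308e-02]
[ 0.1351  0.0321 -0.0013 -0.009   0.4283] 0.0115 [7.7 1.8]
[ 0.1297  0.0474 -0.0013 -0.009   0.2837] 0.0144 [7.4 2.7]
[ 0.1226  0.0334 -0.0013 -0.0089  0.4294] 0.0122 [7.  1.9]
```

```bash
cat > down.py <<'E'
from plan import *
import cv2
A2=np.array([.13,.033,0]);A2[2]=-np.sqrt(1-A2@A2);o2=np.array([-.0013,0,-.009]);X=[.6115,-.2037]
pl=lambda z:place([*X,z],-50,A2,o2)
E
python3 - <<'E'
from down import *
P,R=pl(.12);arm.move_to(P,R)
arm.move_l(pl(.050)[0],feed=.08);arm.sleep(.25)
f0=np.array(arm.current_force());print(arm.current_t(),f0.round(2),"axis",(arm.current_tool_rot()@A2).round(3))
z=.050
while z>.0375:
    z-=.0005 if z<.0445 else .001
    arm.move_l(pl(z)[0],feed=.02);arm.sleep(.04);f=np.array(arm.current_force())-f0
    print(round(z*1e3,1),f.round(2))
    if f[2]>2.5: break
arm.sleep(.2);print(arm.current_t(),(np.array(arm.current_force())-f0).round(2),arm.current_ee_pos()-pl(z)[0])
s=arm.snapshot("scene");cv2.imwrite("pics/s5.png",s[:,:,::-1])
E
```

```text
16.2333 [-0.62  0.16 -2.63] axis [-0.001  0.     1.   ]
49.0 [-0.01 -0.07 -0.46]
48.0 [-0.4  -0.65  0.54]
47.0 [ 1.28 -0.88 -0.26]
46.0 [ 1.44 -0.76 -0.87]
45.0 [ 0.48 -0.47 -0.16]
44.0 [ 1.83 -0.03 -0.29]
43.5 [ 0.71 -0.55 -0.48]
43.0 [ 1.41 -0.31  0.09]
42.5 [ 0.23  0.92 -0.54]
42.0 [0.24 1.17 1.23]
41.5 [-0.38  0.54  2.31]
41.0 [0.5  1.29 3.17]
19.9333 [-0.31  0.8   3.98] [-7.00238978e-06  3.29789593e-05  7.11727492e-05]
```

Contact came at 41–42 mm, matching the expected 41 mm seat, and the ring now carries about the egg's weight. I'll release, retreat upward and check.

```bash
python3 - <<'E'
from down import *
arm.grip(.075);arm.sleep(.2)
p=arm.current_ee_pos();R=arm.current_tool_rot()
arm.move_l(p-.13*np.array(R)[:,2],feed=.12)
j=np.array(arm.current_joint_positions());j[0]+=30;arm.move_joints(j);arm.sleep(.2)
print(arm.current_t(),arm.current_force())
s=arm.snapshot("scene");tp=arm.snapshot("top")
cv2.imwrite("pics/scene6.png",s[:,:,::-1]);cv2.imwrite("pics/top6.png",tp[:,:,::-1])
f=lambda i:cv2.resize(i[:,:,::-1],(400,600),interpolation=cv2.INTER_CUBIC)
cv2.imwrite("pics/c6.png",np.hstack([f(s[260:350,250:310]),f(tp[95:215,330:410])]))
E
```

```text
23.4 [-0.47346912 -0.17442031  0.2939116 ]
```

View pics/c6.png

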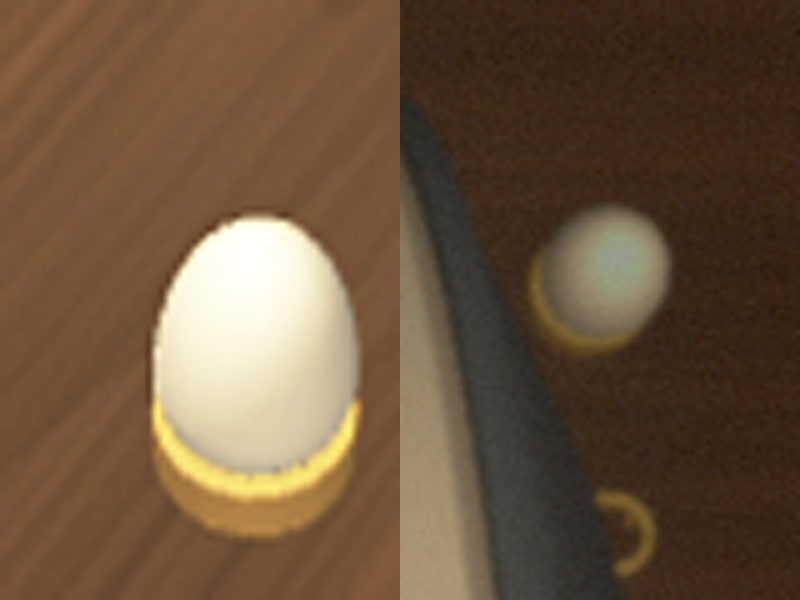

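The egg is seated in the wide ring (scene tip at (258,215), symmetric over the ring) and the small ring is untouched. A quick numeric check of the lean:

```bash
python3 - <<'E'
from fit import *
h=lambda i:cv2.cvtColor(i,cv2.COLOR_BGR2HSV).astype(int)
m={n:mask(cv2.imread(f"pics/{n}6.png"),lambda i:(h(i)[...,2]>(145 if n=="scene" else 75))&(h(i)[...,1]<(95 if n=="scene" else 100)),uv,27) for n,uv in(("scene",(288,310)),("top",(371,150)))}
for x0 in(0,.15,-.15):
    q,f=fit(lambda p:cost("scene",egg(p[0],p[1],.041,p[2],p[3],.0245),m["scene"]),[.6125,-.204,x0,0.02],[.003,.003,.08,.08]);print(q.round(3),round(f,4))
    q,f=fit(lambda p:cost("scene",egg(p[0],p[1],.041,p[4],p[5],.0245),m["scene"])+cost("top",egg(p[2],p[3],.041,p[4],p[5],.0245),m["top"]),[.6125,-.204,.61,-.203,x0,0.02],[.003]*4+[.08,.08]);print("both",q.round(3),round(f,4))
E
```

```text
[ 0.612 -0.202 -0.033  0.095] 0.0182
both [ 0.612 -0.203  0.61  -0.203 -0.073  0.108] 0.0802
[ 0.612 -0.202 -0.028  0.1  ] 0.0184
both [ 0.612 -0.203  0.61  -0.202 -0.069  0.117] 0.0826
[ 0.612 -0.202 -0.035  0.101] 0.0181
both [ 0.612 -0.203  0.61  -0.203 -0.109  0.133] 0.0806
```

```bash
python3 - <<'E'
from fit import *
im=cv2.imread("pics/scene6.png");u0=np.array([288-30,307-30]);c=cv2.resize(im[u0[1]:u0[1]+60,u0[0]:u0[0]+60],None,fx=S,fy=S,interpolation=cv2.INTER_CUBIC);hh=cv2.cvtColor(c,cv2.COLOR_BGR2HSV).astype(int)
for V in(135,150,165):
    e=(hh[...,2]>V)&(hh[...,1]<95);t=(hh[...,2]<=V)&(hh[...,1]>60);t[int((317-u0[1])*S):]=0
    def k(p):
        uv=((proj("scene",egg(p[0],p[1],.041,p[2],p[3]))-u0+.5)*S-.5);r=np.zeros(e.shape,np.uint8)
        cv2.fillConvexPoly(r,cv2.convexHull((uv*16).round().astype(np.int32)),1,shift=4);r=r>0
        return ((e&~r)[:int((317-u0[1])*S)].sum()+(t&r).sum())/e.sum()
    q,f=fit(k,[.6125,-.204,.03,-.03],[.003,.003,.08,.08])
    # position tied to ring measurement (scene), tilt only
    for xy in([.6130,-.2040],[.612,-.203]):
        q2,f2=fit(lambda p:k([*xy,*p]),[.03,-.03],[.08,.08]);q0=fit(lambda p:k([*p,0,0]),[.6125,-.204],[.003,.003])
        print(V,"free",q.round(3),round(f,4),"tied",q2.round(3),round(f2,4),"upright",q0[0].round(4),round(q0[1],4))
E
```

```text
135 free [ 0.612 -0.203 -0.071  0.154] 0.0022 tied [-0.095  0.176] 0.0023 upright [ 0.6106 -0.2   ] 0.0088
135 free [ 0.612 -0.203 -0.071  0.154] 0.0022 tied [-0.044  0.132] 0.0029 upright [ 0.6106 -0.2   ] 0.0088
150 free [ 0.613 -0.206 -0.108  0.27 ] 0.0057 tied [-0.087  0.163] 0.0085 upright [ 0.6105 -0.2001] 0.0175
150 free [ 0.613 -0.206 -0.108  0.27 ] 0.0057 tied [-0.047  0.121] 0.0105 upright [ 0.6105 -0.2001] 0.0175
165 free [ 0.613 -0.204 -0.096  0.134] 0.0176 tied [-0.086  0.155] 0.0166 upright [ 0.6108 -0.2003] 0.0263
165 free [ 0.613 -0.204 -0.096  0.134] 0.0176 tied [-0.038  0.114] 0.0198 upright [ 0.6108 -0.2003] 0.0263
```

```bash
python3 - <<'E'
from fit import *
im=cv2.imread("pics/top6.png");u0=np.array([371-25,150-25]);c=cv2.resize(im[u0[1]:u0[1]+50,u0[0]:u0[0]+50],None,fx=S,fy=S,interpolation=cv2.INTER_CUBIC);hh=cv2.cvtColor(c,cv2.COLOR_BGR2HSV).astype(int)
outs=[]
for V in(80,95):
    e=((hh[...,2]>V)&(hh[...,1]<105)).astype(np.uint8);_,l,st,_=cv2.connectedComponentsWithStats(e);e=l==1+np.argmax(st[1:,4])
    ring=(hh[...,2]>V)&(hh[...,1]>=105);ring=cv2.dilate(ring.astype(np.uint8),np.ones((7,7)))>0
    # ring/egg boundary ignored where ring is; elsewhere non-egg = table
    t=~e&~ring;e2=e
    def k(p):
        uv=((proj("top",egg(p[0],p[1],.041,p[2],p[3]))-u0+.5)*S-.5);r=np.zeros(e.shape,np.uint8)
        cv2.fillConvexPoly(r,cv2.convexHull((uv*16).round().astype(np.int32)),1,shift=4);r=r>0
        return ((e2&~r).sum()+(t&r).sum()+.0*0)/e2.sum()
    for xy in([.6101,-.2030],[.6115,-.2037]):
        q,f=fit(lambda p:k([*xy,*p]),[.03,-.03],[.08,.08]);print(V,xy,q.round(3),round(f,4),"upright",round(k([*xy,0,0]),4),"scene-tilt",round(k([*xy,-.05,.12]),4))
    v=c.copy()
    for col,tl in(((0,0,255),(0,0)),((255,0,0),(-.05,.12))):
        cv2.polylines(v,[cv2.convexHull(((proj("top",egg(.6101,-.2030,.041,*tl))-u0+.5)*S).astype(np.int32))],1,col,1)
    outs.append(v)
im=cv2.imread("pics/scene6.png");w0=np.array([258,277]);v=cv2.resize(im[277:337,258:318],(480,480),interpolation=cv2.INTER_CUBIC)
for col,tl in(((0,0,255),(0,0)),((255,0,0),(-.05,.12))): cv2.polylines(v,[cv2.convexHull(((proj("scene",egg(.6130,-.2040,.041,*tl))-w0+.5)*8).astype(np.int32))],1,col,1)
cv2.polylines(v,[cv2.convexHull(((proj("scene",cyl(.6130,-.2040,.029,.001,.024))-w0+.5)*8).astype(np.int32))],1,(0,255,0),1)
o=outs[0];cv2.polylines(o,[cv2.convexHull(((proj("top",cyl(.6101,-.2030,.029,.001,.024))-u0+.5)*S).astype(np.int32))],1,(0,255,0),1)
cv2.imwrite("pics/v7.png",np.hstack([cv2.resize(o,(320,480)) if 0 else cv2.copyMakeBorder(o,0,180,0,0,0),v]))
E
```

```text
80 [0.6101, -0.203] [-0.365  0.28 ] 0.028 upright 0.0919 scene-tilt 0.0537
80 [0.6115, -0.2037] [-0.645  0.464] 0.036 upright 0.1478 scene-tilt 0.1104
95 [0.6101, -0.203] [-0.402  0.319] 0.0921 upright 0.1878 scene-tilt 0.1466
95 [0.6115, -0.2037] [-0.519  0.398] 0.1271 upright 0.2425 scene-tilt 0.2018
```

View pics/v7.png

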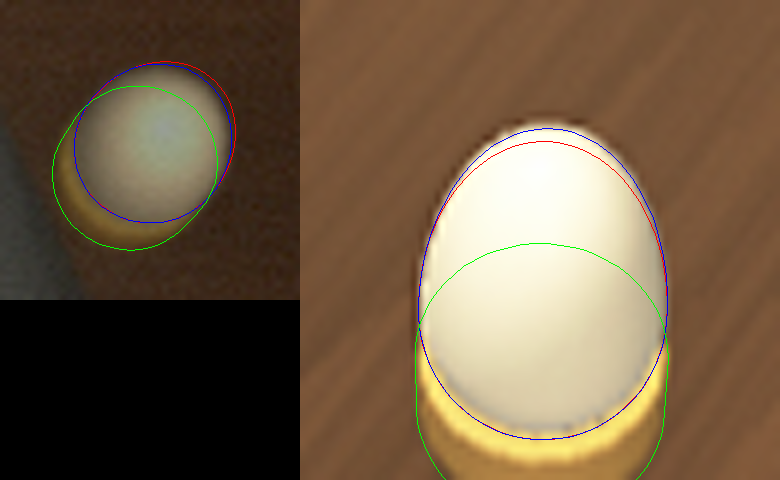

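```bash
cat > prof.py <<'E'
exec(open("fit4.py").read().split("for x0 in(")[0])
for ax_ in(.05,.1,.13,.16,.2,.25,.3):
    q,f=fit(lambda p:c([ax_,*p]),[.033,-.0013,-.009,.4],[.04,.002,.002,.5]);print(ax_,q.round(4),round(f,4))
# ring now
im=cv2.imread("pics/scene6.png");hh=lambda i:cv2.cvtColor(i,cv2.COLOR_BGR2HSV).astype(int)
for nm,V in(("scene0",118),("scene6",118),("scene0",128),("scene6",128)):
    im=cv2.imread(f"pics/{nm}.png");u0=np.array([288-27,323-27]);z=cv2.resize(im[u0[1]:u0[1]+54,u0[0]:u0[0]+54],None,fx=S,fy=S,interpolation=cv2.INTER_CUBIC)
    m=((hh(z)[...,2]>V)&(hh(z)[...,1]>115)&(hh(z)[...,0]>12)).astype(np.uint8);m=cv2.morphologyEx(m,cv2.MORPH_OPEN,np.ones((9,9),np.uint8));_,l,st,_=cv2.connectedComponentsWithStats(m);m=l==1+np.argmax(st[1:,4])
    y,x=np.nonzero(m);print(nm,"ring lower edge row",y.max()/S+u0[1],"cols",x.min()/S+u0[0],x.max()/S+u0[0])
E
python3 prof.py
```

```text
813.5555555555555
1191.611111111111
936.4722222222222
nominal [ 0.12186934  0.         -0.99254615] [-9.74954747e-04 -1.29562160e-17 -1.08596308e-02]
0.05 [ 0.02   -0.001  -0.0088  0.4999] 0.0192
0.1 [ 0.029  -0.0012 -0.0088  0.4329] 0.013
0.13 [ 0.0279 -0.0013 -0.009   0.4383] 0.0118
0.16 [ 0.0323 -0.0016 -0.009   0.4176] 0.0128
0.2 [ 0.0356 -0.002  -0.0091  0.4446] 0.0233
0.25 [ 0.0511 -0.0027 -0.0094  0.2964] 0.0435
0.3 [ 0.046  -0.0032 -0.0098  0.2994] 0.0675
scene0 ring lower edge row 340.6666666666667 cols 272.5 304.3333333333333
scene6 ring lower edge row 341.0 cols 272.3333333333333 304.3333333333333
scene0 ring lower edge row 340.3333333333333 cols 272.5 304.1666666666667
scene6 ring lower edge row 340.6666666666667 cols 272.5 304.3333333333333
```

Both views fit a residual lean of about 7.5° better than upright. It lies along the tool's x axis, so the egg probably pivoted about the finger axis on contact. The ring hasn't moved and there is time left. I'll regrip gently and rotate the egg upright about its ball centre while it stays seated.

```bash
cat > fix.py <<'E'
from down import *
Rf=pl(.05)[1];a1=np.array([-.055,.12,0]);a1[2]=np.sqrt(1-a1@a1)
v=np.cross([0,0,1],a1);Q=Ro.from_rotvec(v/np.linalg.norm(v)*np.arcsin(np.linalg.norm(v))).as_matrix()
R1=Q@Rf;Oc=np.array([.612,-.204,.041]);up=np.array([0,0,1.])
P1=Oc+.009*a1+gd*R1[:,2];P2=Oc+.0003*up+.009*up+gd*Rf[:,2]
E
python3 - <<'E'
from fix import *
arm.move_to(P1+.085*up,R1);arm.move_l(P1,feed=.1);arm.sleep(.1);f0=np.array(arm.current_force())
arm.grip(.045);print(arm.current_t(),arm.current_width(),(arm.current_force()-f0).round(2))
arm.move_l(P2,Rf,feed=.012);arm.sleep(.1);print(arm.current_t(),(arm.current_force()-f0).round(2))
arm.grip(.075);print(arm.current_t(),arm.current_width())
arm.move_l(P2-.1*Rf[:,2],feed=.14);j=np.array(arm.current_joint_positions());j[0]+=30;arm.move_joints(j);arm.sleep(.1)
s=arm.snapshot("scene");cv2.imwrite("pics/scene8.png",s[:,:,::-1]);tp=arm.snapshot("top");cv2.imwrite("pics/top8.png",tp[:,:,::-1]);print(arm.current_t())
E
python3 - <<'E'
from fit import *
im=cv2.imread("pics/scene8.png");u0=np.array([288-30,307-30]);c=cv2.resize(im[u0[1]:u0[1]+60,u0[0]:u0[0]+60],None,fx=S,fy=S,interpolation=cv2.INTER_CUBIC);hh=cv2.cvtColor(c,cv2.COLOR_BGR2HSV).astype(int)
for V in(135,150):
    e=(hh[...,2]>V)&(hh[...,1]<95);t=(hh[...,2]<=V)&(hh[...,1]>60);b=int((317-u0[1])*S);t[b:]=0
    def k(p):
        uv=((proj("scene",egg(p[0],p[1],.041,p[2],p[3]))-u0+.5)*S-.5);r=np.zeros(e.shape,np.uint8)
        cv2.fillConvexPoly(r,cv2.convexHull((uv*16).round().astype(np.int32)),1,shift=4);r=r>0
        return ((e&~r)[:b].sum()+(t&r).sum())/e.sum()
    print(V,fit(k,[.6125,-.204,.03,-.03],[.003,.003,.08,.08]),fit(lambda p:k([.612,-.203,*p]),[.03,-.03],[.08,.08]),fit(lambda p:k([*p,0,0]),[.6125,-.204],[.003,.003]))
v=cv2.resize(im[267:347,248:328],(560,560),interpolation=cv2.INTER_CUBIC);w0=np.array([248,267])
for P,col in((egg(.6125,-.2037,.041,0,0),(0,0,255)),(cyl(.6125,-.2037,.029,.001,.024),(0,255,0))): cv2.polylines(v,[cv2.convexHull(((proj("scene",P)-w0+.5)*7).astype(np.int32))],1,col,1)
cv2.imwrite("pics/v8.png",v)
E
```

```text
26.2833 0.05479438274091911 [-0.12  0.16  1.46]
26.6667 [0.81 1.62 0.97]
27.175 0.07532458902422937
29.5167
135 (array([ 0.61185833, -0.20182252, -0.00331876,  0.04052055]), np.float64(0.003415363034794011)) (array([-0.00678266,  0.09793344]), np.float64(0.004604641234409783)) (array([ 0.61151801, -0.20081901]), np.float64(0.005184033177812338))
150 (array([ 0.61306212, -0.20448116, -0.05556286,  0.1427054 ]), np.float64(0.006203931203931204)) (array([-0.00881104,  0.08380371]), np.float64(0.009766584766584766)) (array([ 0.61150546, -0.20108413]), np.float64(0.013206388206388206))
```

View pics/v8.png

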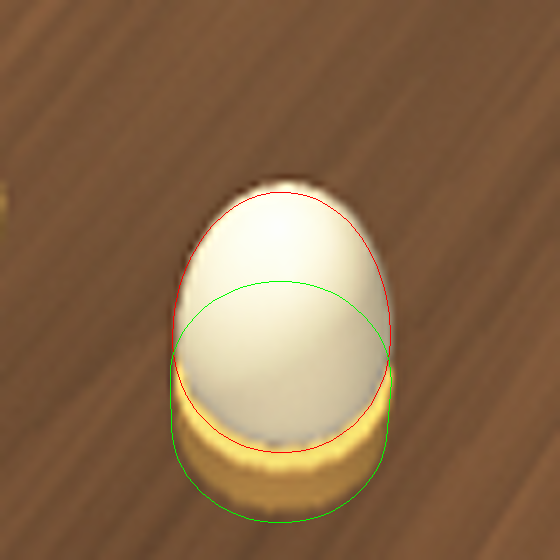

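The ring slid about 2 mm together with the egg. Measured against the ring's lower edge (row 512 in the crop), the egg's tip (row 180) is now 47.4 px away; the upright model gives 47.1 and the earlier lean gave 48.9. So the lean is gone to within about 2°. The arm is clear, so I'm handing in.

```bash
python3 -c "
from rig import arm
print(arm.current_t(),arm.sign_off())"
```

```text
the job is handed in; nothing more can be done
29.5167 None
```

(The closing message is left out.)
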